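# Ease a freshly lacquered cabinet door off its front rests with a wedge

### The arm

A 6-joint arm with a two-finger parallel gripper is mounted at the origin on the work surface. World frame = base frame: x ahead of the robot, y to its left, z up, the work surface at z = 0. Lengths are in m, angles in rad, forces in N, time in s.
With the tool pointing down it reaches from about 0.325 to 0.875 m from the base axis. Payload 4.4 kg.
Tool frame: the origin (TCP) lies midway between the tips of the shut fingers; the grasp point (between the pads) lies 19 mm behind it; z points along the fingers, y is the direction in which the jaws open and shut (so a half turn about z gives the same grasp; the last joint's range is limited). The gripper opens to 85 mm and grips with 20 to 120 N. Pads are 22 mm wide; open, the fingers measure 114 mm over their backs; the gripper's body (76 mm by 85 mm) begins 54 mm behind the grasp point. The pads swing forward as they close: fully open they stand 13 mm farther back than shut.
Start: joints at [1, 0.207, 1.542, -0, 1.393, -0.15], TCP at [0.235, 0.525, 0.231] pointing down, gripper open.
Joint ranges: [-2.73, 2.73], [-0.86, 2.22], [0.23, 2.46], [-1.11, 4.25], [0.08, 2.63], [-2.82, 2.82]. Speed limits (rad/s): [2.79, 2.79, 3.14, 3.14, 3.14, 3.14].

### API

Orientations are given as a unit quaternion [x, y, z, w].
In Python, from cell import arm gives the robot as it stands.
- The arm moves only by the shell command python3 -m handwheel 'ROWS' [OPENING]. ROWS is JSON, one flat list of numbers, 6 for each row, row after row: the shift along the world's x, y, z in mm, then the turn, a rotation vector about the world's x, y, z in rad. A call has 1 to 12 rows; each row is the pose to reach, as a shift and turn from the pose commanded when the call began; what a row does not reach only later rows make up. A row lasts 1/10 s, in which the tool goes at most 50 mm and 8.59 degrees, less where a joint would pass 70% of its speed; a pose out of reach is approached as far as the arm can. A call with a gripper value outside its range is refused whole. OPENING is the opening, from 0 (shut) to 1 (fully open), set as the call begins (- or left out, the last holds). The fingers move at their own pace and stop on an object; the grip force is fixed at half the most. Time passes only in rows, so rows that repeat a pose let the fingers close. It gives the time, the measured TCP pose, the force and the opening at its end, in the units of the state.
- arm.state(): the state, without advancing time (a new reading comes with each control period).
- arm.read_camera(name): name is "scene" or "side" or "wrist"; returns (picture, depth): 384x512x3 uint8, red, green, blue; 384x512 float32, m along the optical axis (not along the pixel's ray), 0 where there is no reading.
- arm.camera_model(name): a dict with "mtx" (3x3 intrinsics, pixels), "world_from_camera" (4x4, takes a point from camera to world coordinates); the wrist camera has in their place "tool_from_camera" (4x4, takes a point from camera to tool coordinates, whose origin is the TCP and whose axes are the flange's). Camera axes: x right, y down, z forward; pixel columns grow to the right and rows downward; lengths in m; the calibration is good to about 2 mm. A picture is of the moment at which its call begins: read the wrist's pose just before it. camera_model takes no time and is no camera call.
- arm.hand_in(): hands the job in, once; it reports no verdict.
The state is a dict: "time": time; "joint_positions": joint angles; "joint_vel": joint speeds; "tau": joint torques, N m; "tool_pos": TCP position; "orientation": TCP orientation; "force": force on the tool from outside, world axes, zero at the start; "moment": the same for the moment, N m; "opening": finger opening in m.
Only numpy, scipy, OpenCV 4.12 (cv2) and the standard library are available. Lean on these libraries where they do the work, as an engineer would, in place of code of your own. Each camera call takes 0.05 s, during which the arm holds its last target. There are 200 camera calls.

### The job

The lacquer on the cabinet door is still tacky and must not stick to its rests: take the wooden wedge and, keeping it flat on the bench, push it thin end first under the middle of the door's front edge until the door just comes free of both front blocks - a gap of about 4 mm, at no time more than 10 mm - with its rear still lying on the rear batten. Finish holding the wedge there in the gripper; do not let go of it. The gripper must not touch the door, and the things lying around stay where they are.

Things in the scene. Friction and masses are not known exactly. Their poses are not given: they have to be found in the camera images.
- wedge_grip (a point): Beech wedge, 160 mm long, 45 wide, flat underside, top one straight slope from 35 mm thick at the heel to 5 mm at the blunt toe. Starts flat on the bench, left or right of the work. 0.11 kg; does not slip back under load. This point: where to hold it, on its centre line, 45 mm from the heel, 115 from the toe, 13 mm above its underside (26.5 mm thick there). x axis points to the toe, z up.
- wedge_toe (a point): The wedge's toe: middle of the lower edge of its thin end, at bench height when the wedge lies flat. Axes as wedge_grip.
- door: White frame-and-panel cabinet door lying face up, loose on its rests: 320 mm wide (y), 250 deep (x), frame 19 mm thick, 58 broad. Origin: centre of its underside, 15 mm above the bench at the start. x points from its front edge (nearest the robot) to its rear edge, z up. 0.68 to 0.92 kg. Pushed back, it slides up to 6 mm and then meets two stop pins.
- door_front (a point): Middle of the door's lower front edge (the 320 mm edge nearest the robot), on its underside: 15 mm above the bench at the start, nothing below it; the wedge goes in here. Axes as the door's.
- door_front_left (a point): Left-hand (+y of the door) end of that lower front edge, 160 mm from its middle; 15 mm above the bench at the start.
- door_front_right (a point): Right-hand (-y of the door) end of that lower front edge, 160 mm from its middle; 15 mm above the bench at the start.
- rests: What the door lies on, fixed to the bench. At the rear a wooden batten 300 mm wide, 15 high, from 215 to 270 mm behind the front edge, under the door's rear 35 mm, with two 5 mm steel stop pins standing 18 mm out of it behind the door; brown masking paper below. Origin: on the bench, within 8 mm of below door_front; x points to the rear.
- block_left: Front left rest: wooden block 80 mm (x) by 40 mm, 15 high, fixed to the bench, 125 mm left of the middle; about 25 mm of it shows in front of the door, the rest is under it. Origin: centre of its underside.
- block_right: Front right rest: the same block, 125 mm right of the middle. Between the blocks the way under the door is free, 210 mm wide and 215 mm deep to the rear batten.
- sanding_block: Bystander: cork sanding block, a plain 105 x 64 x 35 mm block, on the bench on the side where the wedge is not. Origin: centre of its underside.
- paint_tin: Bystander: closed round metal paint tin, 86 mm across, 104 mm high. Origin: centre of its underside.
- tape_roll: Bystander: roll of masking tape lying flat, 100 mm across, 30 mm high. Origin: centre of its underside.
- brush: Bystander: flat paint brush, about 185 mm long and 18 mm high, near the robot's base on the right. Origin: on the bench below its ferrule.
There are look-alikes about, which are no part of the job. What is shaped like the part that bears wedge_grip but blue or yellow is not meant.

How it is judged:
At the end, for the whole second after the job is handed in: Both front corners of the door are 1.5 to 10 mm above the front blocks, free of them; its rear is on the batten; it rests on the wedge, gripped by the fingers, flat on the bench (4 mm, 0.06 rad), toe over 30 mm in and within 60 mm of the middle; robot off the door; door still, moved under 15 mm (height (world z) of door_front_left between 0.0165 and 0.025 m and height (world z) of door_front_right between 0.0165 and 0.025 m and contact force between door and block_left below 0.1 N and contact force between door and block_right below 0.1 N and contact force between door and wedge above 1 N and contact force between door and rests above 0.5 N and contact force between the fingers and wedge above 5 N and not (contact force between the arm and door above 0.1 N) and not (contact force between the fingers and door above 0.1 N) and height (world z) of wedge_toe between -0.003 and 0.004 m and angle between wedge_toe's own z axis and vertical below 0.06 rad and x of wedge_toe in the frame of door_front above 0.03 m and y of wedge_toe in the frame of door_front between -0.06 and 0.06 m and distance of door from where it was at the start of the episode below 0.015 m and linear speed of door below 0.01 m/s); the arm keeps its last pose, push and grip.
It fails at once if the door's front is raised more than 10 mm off its rests (height (world z) of any of door_front_left, door_front_right above 0.025 m).
It fails at once if the robot touches the door (contact force between any of the fingers, the arm and door above 1 N).
It fails at once if a bystander is moved more than 25 mm (distance of any of sanding_block, paint_tin, tape_roll, brush from where it was at the start of the episode above 0.025 m).
It also fails if it takes over 45 s, if anything falls off the work surface, if the arm or the gripper's body presses on something with over 40 N, if the wrist force passes 120 N, or if a joint passes its speed limit or range.

## Working session

There is one attempt and no reset: what is moved stays moved. The work goes in short steps, Python scripts to look and compute and a shell command to move; the robot and the scene stay as the last step left them, time stands still between calls to the robot, and variables do not carry over. Pictures are saved under pics/ and viewed, about 8 in all and at most 12, crops included, and the job is handed in when it is done.

```bash
mkdir -p pics; ls; python3 - <<'E'
from cell import arm
import cv2,numpy as np
for n in("scene","side"):
    p,d=arm.read_camera(n); np.savez(f"{n}.npz",p=p,d=d); cv2.imwrite(f"pics/{n}.png",p[:,:,::-1])
    m=arm.camera_model(n); print(n,np.round(m["mtx"],1).tolist(),np.round(m["world_from_camera"],3).tolist())
a=cv2.imread("pics/scene.png")
print(arm.state())
E
```

```text
pics
scene [[446.3, 0.0, 259.8], [0.0, 446.3, 190.5], [0.0, 0.0, 1.0]] [[0.171, 0.798, -0.578, 1.285], [0.985, -0.145, 0.091, -0.153], [-0.012, -0.585, -0.811, 1.108], [0.0, 0.0, 0.0, 1.0]]
side [[358.7, 0.0, 256.9], [0.0, 358.7, 189.2], [0.0, 0.0, 1.0]] [[0.984, -0.11, 0.137, 0.355], [-0.175, -0.673, 0.719, -0.95], [0.013, -0.731, -0.682, 0.876], [0.0, 0.0, 0.0, 1.0]]
{'time': 0.1, 'joint_positions': array([ 9.99495872e-01,  2.07400136e-01,  1.54281651e+00,  2.36102798e-05,
        1.39354788e+00, -1.50484461e-01]), 'joint_vel': array([-0.00031171, -0.00257164, -0.00369609, -0.00039785,  0.00086614,
       -0.00080402]), 'tau': array([-5.89103674e-04, -3.84093297e+01, -2.92549270e+01, -1.68133120e-04,
        4.86347533e-03,  1.44669514e-05]), 'tool_pos': array([0.23450306, 0.52424099, 0.23020223]), 'orientation': array([ 2.08860841e-01,  9.77944768e-01, -1.01187868e-03, -3.94323220e-04]), 'force': array([-0.64544546, -0.4902286 , -0.51118616]), 'moment': array([ 0.0303327 , -0.01440023, -0.01756909]), 'opening': 0.08549036890121742}
```

View pics/scene.png

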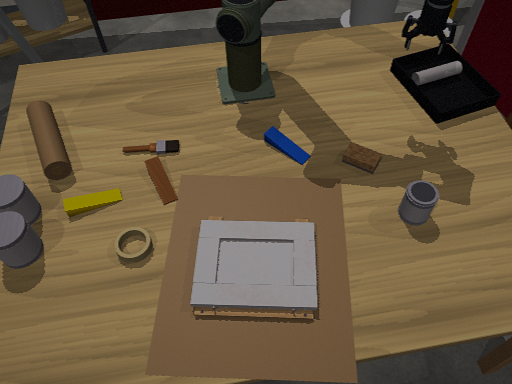

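View pics/side.png

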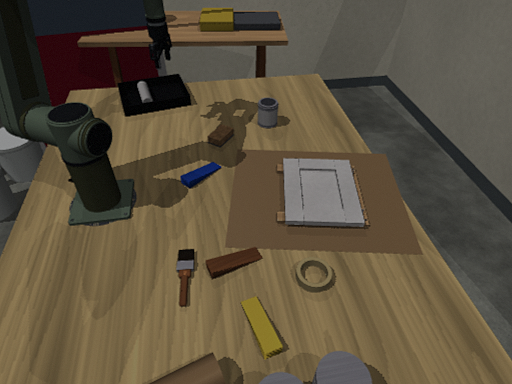

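Scene picture: the three wedge-shaped pieces are brown (161,180), blue (287,145) and yellow (92,201). Only the brown one can be the beech wedge, since blue and yellow are ruled out. The door is at (256,265), the tape at (133,245), the brush at (155,147), the cork at (362,157) and the tin at (418,202). I'll confirm the wedge in a crop and measure.

```bash
cat > h.py <<'E'
import numpy as np,cv2
from cell import arm
def ray(n,uv,z):
    m=arm.camera_model(n);K=m["mtx"];T=np.array(m["world_from_camera"])
    uv=np.atleast_2d(uv).astype(float);z=np.broadcast_to(z,(len(uv),))
    d=np.c_[uv,np.ones(len(uv))]@np.linalg.inv(K).T@T[:3,:3].T
    return T[:3,3]+d*((z-T[2,3])/d[:,2])[:,None]
def cloud(n,d):
    m=arm.camera_model(n);K=m["mtx"];T=np.array(m["world_from_camera"])
    v,u=np.indices(d.shape);P=np.stack([u,v,np.ones_like(u)],-1)@np.linalg.inv(K).T*d[...,None]
    return P@T[:3,:3].T+T[:3,3]
E
python3 - <<'E'
from h import *
c={}
for n,(x,y) in dict(scene=(161,180),side=(234,262)).items():
    f=np.load(n+".npz");p,d=f["p"],f["d"]
    hsv=cv2.cvtColor(p,cv2.COLOR_RGB2HSV); print(n,"hsv",hsv[y,x])
    W=cloud(n,d)
    roi=np.zeros(d.shape,bool);roi[y-35:y+35,x-35:x+35]=1
    s=hsv.astype(int)
    mk=roi&(abs(s[...,0]-s[y,x,0])<=4)&(s[...,1]>140)
    k,l,st,_=cv2.connectedComponentsWithStats(mk.astype(np.uint8));mk=l==l[y,x]
    q=W[mk&(d>0)];print(mk.sum(),"z range",np.percentile(q[:,2],[2,50,98]))
    xy=q[:,:2];mu=xy.mean(0);e=np.linalg.svd(xy-mu,full_matrices=0)[2][0];t=(xy-mu)@e
    print("centre",mu,"axis",e,"ang",np.degrees(np.arctan2(e[1],e[0])),"t",np.percentile(t,[1,99]))
    for a in np.linspace(t.min(),t.max(),9)[:-1]:
        b=(t>=a)&(t<a+np.ptp(t)/8); print("  t%.3f z50 %.4f z90 %.4f n%d"%(a,np.median(q[b,2]),np.percentile(q[b,2],90),b.sum()))
    # door
    dm=(s[...,1]<45)&(s[...,2]>110)
    hz=(W[...,2]>.028)&(W[...,2]<.042)&(d>0)&dm&(W[...,0]>.35)&(W[...,0]<.95)&(abs(W[...,1])<.35)
    k,l,st,_=cv2.connectedComponentsWithStats(hz.astype(np.uint8));i=1+np.argmax(st[1:,4]);Q=W[l==i]
    r=cv2.minAreaRect((Q[:,:2]*1000).astype(np.float32));print("door",r,"z",np.median(Q[:,2]),"\n",cv2.boxPoints(r).round(1).tolist())
    cr=cv2.resize(p[y-45:y+45,x-60:x+60],None,fx=5,fy=5,interpolation=2);c[n]=cr
cv2.imwrite("pics/crop.png",cv2.resize(np.vstack(list(c.values())),(400,600))[:,:,::-1])
E
```

```text
scene hsv [ 12 173  90]
719 z range [0.00108842 0.0177368  0.03472264]
centre [ 0.41365292 -0.32496613] axis [0.95583057 0.29391823] ang 17.092680773312793 t [-0.0822161   0.07721091]
  t-0.090 z50 0.0324 z90 0.0350 n55
  t-0.069 z50 0.0296 z90 0.0336 n92
  t-0.047 z50 0.0250 z90 0.0291 n93
  t-0.026 z50 0.0216 z90 0.0246 n96
  t-0.005 z50 0.0167 z90 0.0202 n91
  t0.017 z50 0.0140 z90 0.0168 n96
  t0.038 z50 0.0092 z90 0.0124 n97
  t0.059 z50 0.0052 z90 0.0090 n94
door ((743.693115234375, -85.64999389648438), (320.4695129394531, 252.14768981933594), 78.22523498535156) z 0.03311571046398598 
 [[587.5999755859375, -216.8000030517578], [834.4000244140625, -268.20001220703125], [899.7999877929688, 45.5], [653.0, 96.9000015258789]]
side hsv [ 11 156  72]
856 z range [0.00247592 0.0177138  0.03370937]
centre [ 0.40306322 -0.33395357] axis [-0.94145065 -0.33715081] ang -160.29661919414283 t [-0.08676267  0.07161939]
  t-0.091 z50 0.0047 z90 0.0074 n76
  t-0.070 z50 0.0085 z90 0.0113 n87
  t-0.050 z50 0.0125 z90 0.0147 n89
  t-0.029 z50 0.0159 z90 0.0187 n106
  t-0.009 z50 0.0199 z90 0.0227 n113
  t0.012 z50 0.0230 z90 0.0259 n119
  t0.032 z50 0.0277 z90 0.0298 n127
  t0.052 z50 0.0307 z90 0.0340 n137
door ((741.992919921875, -86.05517578125), (324.66680908203125, 248.94607543945312), 78.2420883178711) z 0.03238517642347094 
 [[587.0999755859375, -219.60000610351562], [830.7999877929688, -270.29998779296875], [896.9000244140625, 47.5], [653.2000122070312, 98.19999694824219]]
```

View pics/crop.png

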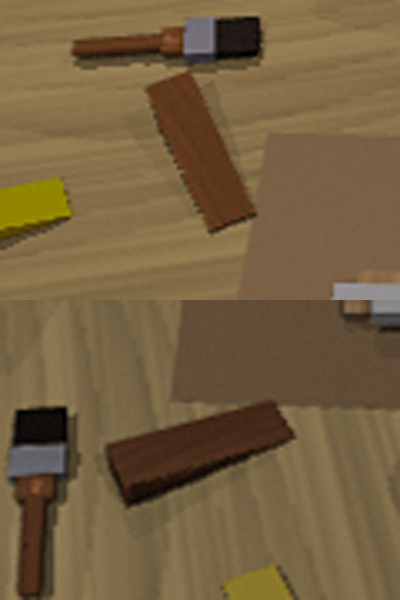

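Both crops agree. The brown wedge has its thick heel at the brush end (scene depth gives z of about 35 mm there) and its toe pointing roughly +x, at about 18°. The door's yaw is about -11.8°, with its front middle near (0.620,-0.060). Next I'll move to hover over the grip.

```bash
python3 -m handwheel '[265,-424,0,0,0,-1.2,265,-424,0,0,0,-1.2,265,-424,0,0,0,-1.2,265,-424,0,0,0,-1.2,265,-424,0,0,0,-1.2,265,-424,0,0,0,-1.2,265,-424,0,0,0,-1.2,265,-424,0,0,0,-1.2,265,-424,0,0,0,-1.2,265,-424,0,0,0,-1.2,265,-424,0,0,0,-1.2,265,-424,0,0,0,-1.2]' 1
python3 -m handwheel '[-125,-441,-30,0,0,-1.2,-125,-441,-30,0,0,-1.2,-125,-441,-30,0,0,-1.2,-125,-441,-30,0,0,-1.2,-125,-441,-30,0,0,-1.2,-125,-441,-30,0,0,-1.2,-125,-441,-30,0,0,-1.2,-125,-441,-30,0,0,-1.2,-125,-441,-30,0,0,-1.2,-125,-441,-30,0,0,-1.2,-125,-441,-30,0,0,-1.2,-125,-441,-30,0,0,-1.2]'
cat >> h.py <<'E'
from scipy.spatial.transform import Rotation as R
def wrist():
    s=arm.state();p,d=arm.read_camera("wrist");m=arm.camera_model("wrist")
    T=np.eye(4);T[:3,:3]=R.from_quat(s["orientation"]).as_matrix();T[:3,3]=s["tool_pos"]
    T=T@np.array(m["tool_from_camera"]);v,u=np.indices(d.shape)
    P=(np.stack([u,v,np.ones_like(u)],-1)@np.linalg.inv(m["mtx"]).T*d[...,None])@T[:3,:3].T+T[:3,3]
    return s,p,d,P
def yaw(s):
    y=R.from_quat(s["orientation"]).as_matrix()[:,1];return np.degrees(np.arctan2(y[1],y[0]))
def wedge(p,P,d,lab=""):
    # brown top: rect of mask points lying above bench-based side faces
    h=cv2.cvtColor(p,cv2.COLOR_RGB2HSV).astype(int)
    mk=(abs(h[...,0]-11)<=4)&(h[...,1]>135)&(d>0)&(abs(P[...,0]-.41)<.12)&(abs(P[...,1]+.33)<.1)
    k,l,st,_=cv2.connectedComponentsWithStats(mk.astype(np.uint8));i=1+np.argmax(st[1:,4]);q=P[l==i]
    A=np.c_[q[:,:2],np.ones(len(q))];w=np.ones(len(q),bool)
    for _ in range(8):
        c=np.linalg.lstsq(A[w],q[w,2],rcond=None)[0];w=abs(q[:,2]-A@c)<.003
    g=-c[:2];r=cv2.minAreaRect((q[w,:2]*1000).astype(np.float32))
    print(lab,"n",w.sum(),"slope",np.hypot(*g),"dir",np.degrees(np.arctan2(g[1],g[0])),"rect",np.round(r[0],1),np.round(r[1],1),r[2])
    return l==i
E
python3 - <<'E'
from h import *
for n in("scene","side"):
    f=np.load(n+".npz");wedge(f["p"],cloud(n,f["d"]),f["d"],n)
s,p,d,P=wrist();print(s["time"],s["tool_pos"],yaw(s))
cv2.imwrite("pics/w1.png",p[:,:,::-1]);wedge(p,P,d,"wrist")
E
```

```text
time: 1.3
tool_pos: [0.4998, 0.0999, 0.2306]
orientation: [0.726, 0.688, -0.0, -0.001]
force: [-1.1, -0.3, 0.0]
opening: 0.0854
time: 2.5
tool_pos: [0.3755, -0.3379, 0.2009]
orientation: [0.987, 0.161, 0.0, -0.001]
force: [1.1, -0.4, 0.1]
opening: 0.0852
scene n 515 slope 0.18874683793381442 dir 22.883867558117185 rect [ 411.8 -325.7] [162.6  45. ] 16.89272117614746
side n 679 slope 0.19018339225459943 dir 15.484701591726946 rect [ 410.4 -327.6] [162.1  48.8] 17.010896682739258
2.5 [ 0.37548723 -0.33794354  0.20090771] -71.50459679908745
wrist n 6781 slope 0.18821478498850816 dir 17.351421012046472 rect [ 410.3 -325.4] [160.4  45. ] 17.091833114624023
```

View pics/w1.png

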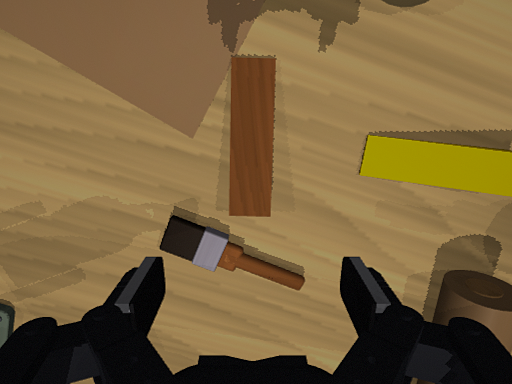

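The wrist image shows the brown wedge at (253,135), with its heel at (250,215) and toe at (253,57). All three cameras give centre (0.410,-0.3255), yaw 17.05° and size 160x45. So the grip is at (0.3768,-0.3358), and I'll lower to it and close.

```bash
python3 -m handwheel '[1.3,2.1,-40,0,0,-0.025,1.3,2.1,-80,0,0,-0.025,1.3,2.1,-120,0,0,-0.025,1.3,2.1,-150,0,0,-0.025,1.3,2.1,-175,0,0,-0.025,1.3,2.1,-190,0,0,-0.025,1.3,2.1,-202,0,0,-0.025,1.3,2.1,-202,0,0,-0.025,1.3,2.1,-202,0,0,-0.025]' 1
python3 -m handwheel '[0,0,0,0,0,0,0,0,0,0,0,0,0,0,0,0,0,0,0,0,0,0,0,0,0,0,0,0,0,0,0,0,0,0,0,0,0,0,0,0,0,0,0,0,0,0,0,0]' 0
python3 - <<'E'
from h import *
s,p,d,P=wrist();print(s["time"],s["tool_pos"],yaw(s),s["force"],s["opening"])
cv2.imwrite("pics/w2.png",p[:,:,::-1]);wedge(p,P,d,"wrist")
E
```

```text
time: 3.45
tool_pos: [0.377, -0.3377, -0.0001]
orientation: [0.989, 0.148, 0.0, 0.0]
force: [0.2, -1.0, -0.2]
opening: 0.0854
time: 4.25
tool_pos: [0.3769, -0.3391, 0.0004]
orientation: [0.989, 0.147, 0.001, 0.001]
force: [0.7, 0.6, 5.0]
opening: 0.044
4.25 [ 0.37693843 -0.33912218  0.00044556] -73.06261685150187 [0.70333176 0.57454147 5.04615407] 0.043954764707028
wrist n 37751 slope 0.1879722270648327 dir 18.1872329101518 rect [ 416.4 -326.4] [151.8  45.6] 17.718746185302734
```

View pics/w2.png

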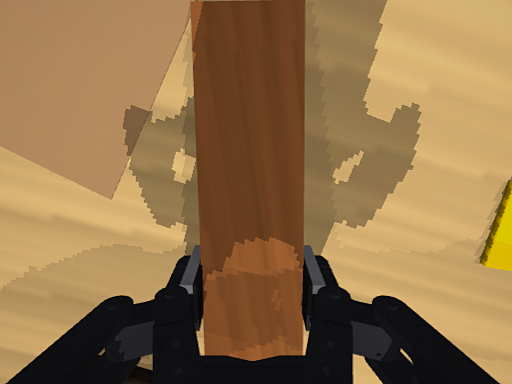

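Gripped at 44 mm opening, with the wedge straight between the pads (toe off the top, at about (250,0)). Before I set it down in front of the door, I'll find where the blue wedge, tape and front blocks are.

```bash
python3 - <<'E'
from h import *
f=np.load("scene.npz");h=cv2.cvtColor(f["p"],cv2.COLOR_RGB2HSV).astype(int);P=cloud("scene",f["d"])
for nm,(u0,v0,u1,v1),c in (("blue",(255,120,320,170),(abs(h[...,0]-115)<12)&(h[...,1]>150)),("tape",(105,220,160,270),P[...,2]>.012),("cork",(335,140,390,175),P[...,2]>.012)):
    m=np.zeros(c.shape,bool);m[v0:v1,u0:u1]=1;q=P[m&c&(f["d"]>0)];print(nm,len(q),q.min(0).round(3),q.max(0).round(3))
# door frame
for n in("scene","side"):
    f=np.load(n+".npz");s=cv2.cvtColor(f["p"],cv2.COLOR_RGB2HSV).astype(int);W=cloud(n,f["d"])
    a=np.radians(-11.77);F=np.array([.6195,-.0605]);X=np.array([np.cos(a),np.sin(a)]);Y=np.array([-X[1],X[0]])
    u=(W[...,:2]-F)@X;v=(W[...,:2]-F)@Y;z=W[...,2]
    b=(u<-.003)&(u>-.06)&(abs(v)<.17)&(z>.009)&(z<.022)
    print(n,"blocks u",np.percentile(u[b],[2,98]) if b.any() else 0,"L",np.percentile(v[b&(v>0)],[2,98]) if (b&(v>0)).any() else 0,"R",np.percentile(v[b&(v<0)],[2,98]) if (b&(v<0)).any() else 0)
    # front edge of door top at middle
    e=(z>.029)&(abs(v)<.14)&(abs(u)<.05)&(s[...,1]<45);
    for lo in(-.14,-.05,.05):
        k=e&(v>lo)&(v<lo+.09);print("   front edge u at v",lo,np.percentile(u[k],[0.5,2]))
    k=(z>.029)&(z<.04)&(u>.03)&(u<.22)&(abs(v)<.2);print("   sides",np.percentile(v[k],[.5,99.5]))
E
```

```text
blue 685 [ 0.233  0.02  -0.004] [0.416 0.15  0.038]
tape 577 [ 0.576 -0.46   0.012] [ 0.676 -0.361  0.035]
cork 654 [0.38  0.248 0.012] [0.496 0.365 0.041]
scene blocks u [-0.02333035 -0.01051269] L [0.10763857 0.14503465] R [-0.14173331 -0.10362343]
   front edge u at v -0.14 [0.00154173 0.00297258]
   front edge u at v -0.05 [0.00183965 0.00283447]
   front edge u at v 0.05 [0.00162355 0.00339161]
   sides [-0.15787669  0.15980101]
side blocks u [-0.02375763 -0.00382285] L [0.10422417 0.14707731] R [-0.14571136 -0.10548561]
   front edge u at v -0.14 [-0.00024552  0.00132061]
   front edge u at v -0.05 [0.00015161 0.0005738 ]
   front edge u at v 0.05 [-3.05710043e-04  1.75613602e-05]
   sides [-0.16169958  0.15876229]
```

```bash
python3 -m handwheel '[0,0,25,0,0,0,0,0,50,0,0,0,15,45,50,0,0,-0.08,30,92,50,0,0,-0.15,45,139,50,0,0,-0.23,60,185,50,0,0,-0.30,75,231,50,0,0,-0.38,90,278,50,0,0,-0.45,100,309,50,0,0,-0.501,100,309,50,0,0,-0.501,100,309,50,0,0,-0.501,100,309,50,0,0,-0.501]'
python3 -m handwheel '[0,0,-20,0,0,0,0,0,-32,0,0,0,0,0,-32,0,0,0,0,0,-32,0,0,0]'
cat >> h.py <<'E'
a=np.radians(-11.77);F=np.array([.620,-.0605]);X=np.array([np.cos(a),np.sin(a)]);Y=np.array([-X[1],X[0]])
def look(name):
    s=arm.state();print(s["time"],"tcp",s["tool_pos"].round(4),"yaw",yaw(s),"F",s["force"].round(1),"M",s["moment"].round(2),"open",s["opening"])
    t=s["tool_pos"][:2]-F;print("tcp in door frame",t@X,t@Y)
    for n in("scene","side"):
        p,d=arm.read_camera(n);W=cloud(n,d);h=cv2.cvtColor(p,cv2.COLOR_RGB2HSV).astype(int)
        u=(W[...,:2]-F)@X;v=(W[...,:2]-F)@Y;z=W[...,2]
        m=(abs(h[...,0]-11)<=4)&(h[...,1]>150)&(u>-.2)&(u<.03)&(abs(v)<.07)&(z>-.004)&(z<.06)&(d>0)
        k,l,st,_=cv2.connectedComponentsWithStats(m.astype(np.uint8));q=np.c_[u[l>0],v[l>0],z[l>0]][np.isin(l[l>0],1+np.flatnonzero(st[1:,4]>25))]
        if len(q):
            r=cv2.minAreaRect((q[:,:2]*1000).astype(np.float32));c=np.polyfit(q[:,0],q[:,2],1)
            print(n,"wedge rect",np.round(r[0],1),np.round(r[1],1),round(r[2],1),"u max",np.percentile(q[:,0],99.5),"slope",c[0],"z range",np.percentile(q[:,2],[1,99]))
        dm=(h[...,1]<45)&(h[...,2]>90)&(d>0)
        Z=[np.median(z[dm&(u>a0)&(u<a0+.03)&(v>b0)&(v<b0+.05)&(z>.02)&(z<.06)]) for a0,b0 in((.01,.09),(.01,-.14),(.205,.09),(.205,-.14))]
        print("  door top z FL FR RL RR",np.round(Z,4))
        cv2.imwrite(f"pics/{name}_{n}.png",p[:,:,::-1])
E
python3 -c "
from h import *
look('a')"
```

```text
time: 5.5
tool_pos: [0.4756, -0.0299, 0.049]
orientation: [0.995, -0.103, -0.0, 0.0]
force: [0.1, 0.0, -1.7]
opening: 0.0436
time: 5.9
tool_pos: [0.4756, -0.0297, 0.0169]
orientation: [0.995, -0.103, -0.001, -0.0]
force: [0.0, -0.2, -1.2]
opening: 0.0443
5.9 tcp [ 0.4756 -0.0297  0.0169] yaw -101.83202657802494 F [ 0.  -0.2 -1.2] M [ 0.03  0.03 -0.  ] open 0.04427856443088098
tcp in door frame -0.14761864042639528 0.0007125833850045299
scene wedge rect [-100.1   -0.5] [145.1  44.2] 1.5 u max -0.029325476278292163 slope -0.18819646010995353 z range [0.01817916 0.04776288]
  door top z FL FR RL RR [0.0326 0.033  0.0333 0.0332]
side wedge rect [-110.9   17.7] [154.7  91.9] 2.4 u max -0.03353229838408898 slope -0.1397988768871457 z range [0.01758769 0.05069834]
  door top z FL FR RL RR [0.032  0.0323 0.0326 0.0322]
```

```bash
python3 -m handwheel '[0,0,-12,0,0,0,0,0,-15,0,0,0,0,0,-15,0,0,0,0,0,-15,0,0,0]'
python3 -m handwheel '[0,0,-1,0,0,0,0,0,-1,0,0,0,0,0,-1,0,0,0]'
python3 -m handwheel '[0,0,-1,0,0,0,0,0,-1,0,0,0,0,0,-1,0,0,0]'
python3 -c "
from h import *
look('b')"
```

```text
time: 6.4
tool_pos: [0.476, -0.0289, 0.0021]
orientation: [0.995, -0.102, -0.0, -0.0]
force: [0.4, 0.2, -0.8]
opening: 0.0442
time: 6.7
tool_pos: [0.4763, -0.0291, 0.0014]
orientation: [0.995, -0.102, 0.0, 0.0]
force: [-0.3, 0.0, -0.9]
opening: 0.0437
time: 7.0
tool_pos: [0.4765, -0.0291, 0.0005]
orientation: [0.995, -0.102, 0.0, 0.0]
force: [0.4, 0.2, -0.0]
opening: 0.0441
7.0 tcp [ 0.4765 -0.0291  0.0005] yaw -101.7590676247332 F [ 0.4  0.2 -0. ] M [-0.04 -0.    0.03] open 0.04411914683826533
tcp in door frame -0.14687458268890752 0.0014233440385584208
scene wedge rect [-98.7   1.8] [141.9  45.3] 1.1 u max -0.029514957917461022 slope -0.18215471149743928 z range [0.00194458 0.03242008]
  door top z FL FR RL RR [0.0329 0.0332 0.0334 0.033 ]
side wedge rect [-109.   -11.6] [156.8  81.4] 4.3 u max -0.03269270990410996 slope -0.14290911665140807 z range [0.00083646 0.0331973 ]
  door top z FL FR RL RR [0.034  0.0327 0.0324 0.0323]
```

View pics/b_side.png

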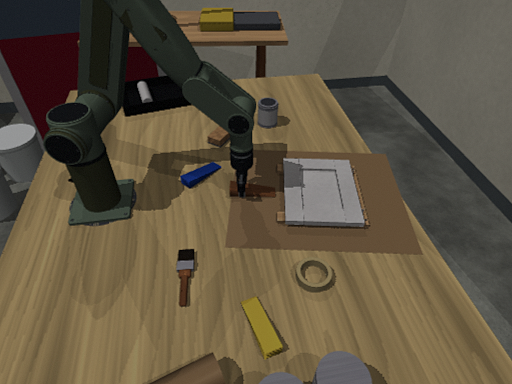

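The side view shows the wedge at (250,188) flat in front of the door's front edge, in line with the middle and between the blocks. The bench takes its weight. The toe is about 30 mm short of the edge, so I expect contact after about 83 mm of travel and a 4 mm lift after about 105 mm.

```bash
python3 -m handwheel '[7,-1.5,-0.3,0,0,0,16,-3.3,-0.3,0,0,0,25,-5.2,-0.3,0,0,0,34,-7.1,-0.3,0,0,0,43,-9,-0.3,0,0,0,52,-10.9,-0.3,0,0,0,60,-12.5,-0.3,0,0,0,66,-13.8,-0.3,0,0,0,70,-14.6,-0.3,0,0,0,72,-15,-0.3,0,0,0,72,-15,-0.3,0,0,0,72,-15,-0.3,0,0,0]'
python3 -m handwheel '[2,-0.4,0,0,0,0,4,-0.8,0,0,0,0,6,-1.2,0,0,0,0,8,-1.6,0,0,0,0,10,-2,0,0,0,0,10,-2,0,0,0,0]'
python3 -c "
from h import *
look('c')"
```

```text
time: 8.3
tool_pos: [0.5475, -0.0439, 0.0004]
orientation: [0.995, -0.102, -0.001, -0.0]
force: [-3.3, -0.3, 6.8]
opening: 0.0439
time: 8.9
tool_pos: [0.5575, -0.0458, 0.0004]
orientation: [0.995, -0.102, -0.001, -0.0]
force: [-4.4, 0.5, 6.6]
opening: 0.0443
8.9 tcp [ 5.575e-01 -4.580e-02  4.000e-04] yaw -101.74853896384269 F [-4.4  0.5  6.6] M [0.2  0.58 0.04] open 0.044273538046982225
tcp in door frame -0.06417215986407046 0.001657349070876611
scene wedge rect [-46.3   1.2] [77.1 43.7] 1.3 u max -0.00912951731957271 slope -0.1926755690287964 z range [-0.00064264  0.03226554]
  door top z FL FR RL RR [0.0328 0.0327 0.033  0.0332]
side wedge rect [-51.2 -14.8] [104.3  75.2] 2.5 u max -0.0011781622838777186 slope -0.14247789486474297 z range [0.00297598 0.03396303]
  door top z FL FR RL RR [   nan 0.0322 0.032  0.0325]
  return _methods._mean(a, axis=axis, dtype=dtype,
  ret = ret.dtype.type(ret / rcount)
```

```bash
python3 -m handwheel '[2,-0.4,0,0,0,0,4,-0.8,0,0,0,0,6,-1.2,0,0,0,0,6,-1.2,0,0,0,0]'
python3 -m handwheel '[2,-0.4,0,0,0,0,4,-0.8,0,0,0,0,6,-1.2,0,0,0,0,6,-1.2,0,0,0,0]'
python3 -W ignore -c "
from h import *
look('d')"
```

```text
time: 9.4
tool_pos: [0.5591, -0.0461, 0.0004]
orientation: [0.995, -0.102, -0.006, -0.001]
force: [-16.8, 1.4, 18.3]
opening: 0.0443
time: 9.8
tool_pos: [0.5629, -0.0466, 0.0003]
orientation: [0.995, -0.102, -0.009, -0.001]
force: [-20.6, 3.6, 24.1]
opening: 0.0438
9.8 tcp [ 5.629e-01 -4.660e-02  3.000e-04] yaw -101.71588201134077 F [-20.6   3.6  24.1] M [ 0.62  2.82 -0.05] open 0.04377790267468602
tcp in door frame -0.05873243436513366 0.001972471381777719
scene wedge rect [-41.1   1.5] [73.  43.5] 1.3 u max -0.007319048083336446 slope -0.1877795223138268 z range [0.00788625 0.03682527]
  door top z FL FR RL RR [0.0329 0.0338 0.0334 0.033 ]
side wedge rect [-48.5 -11.4] [102.3  67. ] 0.2 u max 0.0021468037217942364 slope -0.153958088464121 z range [0.00346781 0.03468577]
  door top z FL FR RL RR [0.0315 0.0321 0.0324 0.0325]
```

```bash
python3 - <<'E'
from h import *
s,p,d,P=wrist();q=cv2.imread("pics/d_side.png")[140:250,210:390];w=cv2.resize(p[:,:,::-1],(500,375))
cv2.imwrite("pics/d_mix.png",np.vstack([cv2.resize(q,(500,225+0)),w])[:600])
J=s["orientation"];print(R.from_quat(J).as_matrix()[:,2])
E
```

```text
[-0.01682624  0.00358677 -0.999852  ]
```

View pics/d_mix.png

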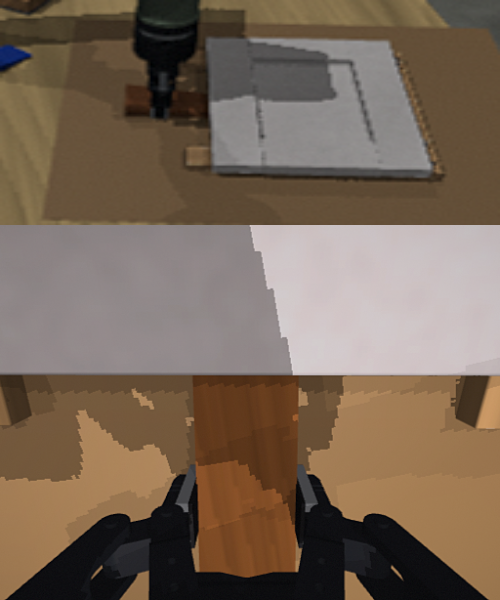

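The wrist view shows the wedge square to the edge, with the fingers well clear of the door and blocks. The forces of about -20 N in x and +24 N in z suggest the arm is leaning toe-down (0.017 rad tilt) and pressing into the bench. I'll take out that pitch and relieve z, then push on gently.

```bash
python3 -m handwheel '[0,0,0.3,-0.0015,-0.008,0,0,0,0.6,-0.003,-0.015,0,0,0,0.6,-0.003,-0.015,0]'
python3 -m handwheel '[2,-0.4,0,0,0,0,4,-0.8,0,0,0,0,5,-1,0,0,0,0,5,-1,0,0,0,0]'
python3 -W ignore -c "
from h import *
look('e');print(R.from_quat(arm.state()['orientation']).as_matrix()[:,2])"
```

```text
time: 10.25
tool_pos: [0.5632, -0.0467, 0.0003]
orientation: [0.995, -0.102, -0.0, -0.0]
force: [-16.4, 3.1, 19.6]
opening: 0.0441
time: 10.65
tool_pos: [0.5653, -0.047, 0.0003]
orientation: [0.995, -0.102, -0.004, -0.0]
force: [-26.1, 4.0, 27.1]
opening: 0.0441
10.65 tcp [ 5.653e-01 -4.700e-02  3.000e-04] yaw -101.69747608899372 F [-26.1   4.   27.1] M [ 0.72  3.97 -0.06] open 0.044093636145656624
tcp in door frame -0.05629461600750802 0.0020977742675030385
scene wedge rect [-39.8   1.4] [69.3 43.7] 1.9 u max -0.005877685727091253 slope -0.19967675942844443 z range [0.00569012 0.03634887]
  door top z FL FR RL RR [0.0335 0.0335 0.0331 0.0334]
side wedge rect [-47.3  -5.6] [99.9 53.2] 0.6 u max 0.0021700773010917863 slope -0.15127731230971278 z range [0.00326055 0.03424424]
  door top z FL FR RL RR [0.0329 0.0329 0.0318 0.0321]
[-0.00785846  0.00177565 -0.99996755]
```

```bash
python3 -m handwheel '[0,0,0.5,0,0,0,0,0,1,0,0,0,0,0,1,0,0,0]'
python3 -m handwheel '[0,0,0.5,0,0,0,0,0,1,0,0,0,0,0,1,0,0,0]'
python3 -W ignore -c "
from h import *
look('f');print(R.from_quat(arm.state()['orientation']).as_matrix()[:,2])"
```

```text
time: 11.05
tool_pos: [0.567, -0.0472, 0.0003]
orientation: [0.995, -0.102, -0.002, -0.0]
force: [-17.5, 3.8, 16.2]
opening: 0.0439
time: 11.35
tool_pos: [0.5687, -0.0477, 0.0003]
orientation: [0.995, -0.102, 0.0, -0.0]
force: [-9.7, 2.2, 4.6]
opening: 0.0437
11.35 tcp [ 5.687e-01 -4.770e-02  3.000e-04] yaw -101.73117312966107 F [-9.7  2.2  4.6] M [ 0.43  2.04 -0.  ] open 0.043683004847600855
tcp in door frame -0.05283505074225611 0.0020739136853451545
scene wedge rect [-38.5   1.5] [68.  43.7] 2.2 u max -0.006242772200031321 slope -0.1885455409764225 z range [0.00414757 0.03328552]
  door top z FL FR RL RR [0.0341 0.0343 0.0335 0.033 ]
side wedge rect [-44.   -7.7] [102.3  77.4] 13.5 u max 0.002315849037019566 slope -0.1604090736172901 z range [0.00238791 0.04327853]
  door top z FL FR RL RR [0.0325 0.0335 0.0322 0.0325]
[ 2.51721523e-04  4.12860596e-04 -9.99999883e-01]
```

Pressing on the bench was the cause, and it is now relieved. I'll carry on in small steps.

```bash
python3 -m handwheel '[2,-0.4,0.1,0,0,0,4,-0.8,0.2,0,0,0,6,-1.2,0.3,0,0,0,6,-1.2,0.3,0,0,0]'
python3 -m handwheel '[2,-0.4,0.1,0,0,0,4,-0.8,0.2,0,0,0,4,-0.8,0.3,0,0,0,4,-0.8,0.3,0,0,0]'
python3 -W ignore -c "
from h import *
look('g');print(R.from_quat(arm.state()['orientation']).as_matrix()[:,2])"
```

```text
time: 11.85
tool_pos: [0.5752, -0.0491, 0.0003]
orientation: [0.995, -0.102, 0.001, -0.0]
force: [-8.2, 1.2, 2.3]
opening: 0.044
time: 12.25
tool_pos: [0.5793, -0.05, 0.0004]
orientation: [0.995, -0.102, 0.001, -0.0]
force: [-6.6, 1.4, -0.6]
opening: 0.0441
12.25 tcp [ 5.793e-01 -5.000e-02  4.000e-04] yaw -101.74176759036952 F [-6.6  1.4 -0.6] M [ 0.35  1.68 -0.02] open 0.044067760954297666
tcp in door frame -0.04197741099192445 0.002007857676258917
scene wedge rect [-34.9   0.2] [46.9 60.4] 90.0 u max -0.004693421295117774 slope -0.17373525733671435 z range [-0.0011253   0.03194967]
  door top z FL FR RL RR [0.036  0.0363 0.0334 0.0336]
side wedge rect [-34.9  -0.6] [106.   74.9] 23.5 u max 0.002225623288544969 slope -0.147695964691846 z range [0.00307768 0.03498164]
  door top z FL FR RL RR [0.0345 0.0354 0.0325 0.0325]
[ 1.85260592e-03  5.34013688e-05 -9.99998282e-01]
```

```bash
python3 -m handwheel '[1.5,-0.3,-0.1,0,0,0,3,-0.6,-0.2,0,0,0,3,-0.6,-0.2,0,0,0,3,-0.6,-0.2,0,0,0,3,-0.6,-0.2,0,0,0,3,-0.6,-0.2,0,0,0]'
python3 -W ignore - <<'E'
from h import *
look('h');print(R.from_quat(arm.state()['orientation']).as_matrix()[:,2])
# plane fits of door frame: before vs now
for n in("scene","side"):
    f=np.load(n+".npz");p1,d1=arm.read_camera(n)
    for p,d,t in((f["p"],f["d"],"before"),(p1,d1,"now")):
        W=cloud(n,d);s=cv2.cvtColor(p,cv2.COLOR_RGB2HSV).astype(int);u=(W[...,:2]-F)@X;v=(W[...,:2]-F)@Y;z=W[...,2]
        m=(s[...,1]<60)&(abs(z-.036)<.012)&(u>.008)&(u<.24)&(abs(v)<.155)&((u<.05)|(u>.2)|(abs(v)>.11))
        q=np.c_[u[m],v[m],np.ones(m.sum())];zz=z[m];w=np.ones(len(zz),bool)
        for _ in range(6):
            c=np.linalg.lstsq(q[w],zz[w],rcond=None)[0];w=abs(zz-q@c)<.003
        print(n,t,w.sum(),"FL %.4f FR %.4f RL %.4f RR %.4f"%tuple(np.array([[0,.16,1],[0,-.16,1],[.25,.16,1],[.25,-.16,1]])@c))
        M=(s[...,1]<60)&(abs(z-.036)<.009)&(abs(u-.12)<.16)&(abs(v)<.12)
        print("   front u",np.percentile(u[M],.5),"rear",np.percentile(u[M],99.5))
m=cv2.imread("pics/h_scene.png")[190:330,170:340];m2=cv2.imread("pics/h_side.png")[140:250,210:390]
cv2.imwrite("pics/h_mix.png",np.vstack([cv2.resize(m,(450,300)),cv2.resize(m2,(450,290))]))
E
```

```text
time: 12.95
tool_pos: [0.5817, -0.0505, 0.0003]
orientation: [0.995, -0.102, 0.0, -0.0]
force: [-8.3, 1.7, 3.4]
opening: 0.044
12.95 tcp [ 5.817e-01 -5.050e-02  3.000e-04] yaw -101.73721977948394 F [-8.3  1.7  3.4] M [ 0.4   1.95 -0.04] open 0.04402250288775243
tcp in door frame -0.039523570777308 0.0020252026220083995
scene wedge rect [-32.3   1.7] [56.2 43.5] 1.7 u max -0.005489958517028898 slope -0.17928338965212454 z range [-0.00051359  0.03412865]
  door top z FL FR RL RR [0.0363 0.0366 0.0336 0.0337]
side wedge rect [-39.   -4.7] [57.3 82. ] 89.6 u max 0.001992580363048143 slope -0.13280321467477232 z range [0.00121827 0.03449233]
  door top z FL FR RL RR [0.0364 0.0359 0.0328 0.0329]
[ 3.15091178e-04  2.40545772e-04 -9.99999921e-01]
scene before 4208 FL 0.0330 FR 0.0330 RL 0.0331 RR 0.0332
   front u 0.0020801530303969492 rear 0.2515026135404559
scene now 4240 FL 0.0366 FR 0.0367 RL 0.0332 RR 0.0333
   front u 0.005290239220609877 rear 0.2555340545594877
side before 2038 FL 0.0321 FR 0.0325 RL 0.0321 RR 0.0325
   front u -0.000451936163530536 rear 0.2483558234144539
side now 2046 FL 0.0356 FR 0.0360 RL 0.0323 RR 0.0327
   front u 0.003367973683404597 rear 0.2524149295574901
```

View pics/h_mix.png

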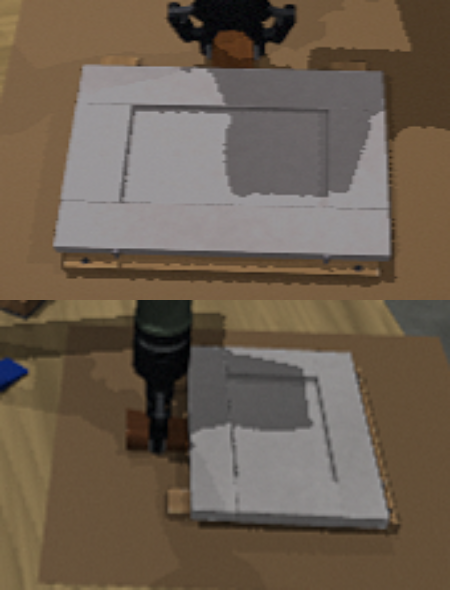

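The two cameras agree: both front corners are up 3.5 to 3.6 mm, the rear is unchanged, the door has slid back about 3.8 mm, and the gripper is clear of the door. I'm handing in.

```bash
python3 -c "
from h import *
s=arm.state();print(s['time'],s['tool_pos'],s['force'],abs(s['joint_vel']).max());print(arm.hand_in())"
```

```text
13.15 [ 5.81702915e-01 -5.04370397e-02  3.37696725e-04] [-9.57529275  2.06517407  2.99583446] 0.0011563795820961314
the job is handed in; nothing more can be done
None
```

The brown wedge is under the middle of the door's front edge and still in the gripper. The door is free of both front blocks. I handed the job in at 13.2 s; no verdict is reported.

**Last checks:**

| Check | Result |
|---|---|
| Front corner lift | 3.5–3.7 mm left and right (scene and side cameras agree) |
| Rear of the door | height unchanged to about 0.2 mm, so still on the batten |
| Door shift | about 3–4 mm back, towards the pins |
| Wedge toe | about 73 mm in, 2 mm off the middle (from the TCP pose) |
| Wedge attitude | tool tilt below 0.001 rad, so flat |
| Grip and arm | fingers at 44 mm, arm still, about 10 N steady push |

- **One hiccup:** early in the push the arm leaned toe-down and pressed on the bench with up to 27 N. I raised the commanded height and corrected the pitch, and it then went in smoothly.
- **Not measured:** I judged the clearance of the gripper from the door, and of the door from the blocks, from pictures and geometry. The bystanders were only checked by keeping the path clear of them.
- **Rough reading:** the side camera's fit of the wedge was unreliable near the gripper, so I did not use it.

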